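# Dock the loaded carrier tray and lay its retaining bar

## Robot

A 6-joint arm with a two-finger parallel gripper is mounted at the origin on the work surface. World frame = base frame: x ahead of the robot, y to its left, z up, the work surface at z = 0. Lengths are in m, angles in degrees, forces in N, time in s.
With the tool pointing down it reaches from about 0.35 to 0.875 m from the base axis. Payload 4.2 kg.
Tool frame: the origin (TCP) lies at the very end of the fingers, on their centre line; the grasp point (between the pads) lies 19 mm behind it; z points along the fingers, y is the line along which they close (so a half turn about z gives the same grasp; the last joint's range is limited). The gripper opens to 87 mm and grips with 3 to 60 N. Pads are 19 mm wide; open, the fingers measure 117 mm over their backs; the gripper's body (75 mm by 190 mm) begins 51 mm behind the grasp point.
Start: joints at [83.858, 22.042, 0.453, 0, -68.411, -14.817], TCP at [0.224, 0.584, 0.223] pointing down, gripper open.
Joint ranges: [-179.83, 179.83], [-69.29, 118.12], [-61.27, 80.66], [-181.25, 117.63], [-171.15, -9.14], [-177.46, 177.46]. Speed limits (degrees/s): [159.86, 159.86, 180, 180, 180, 180].

## Interface

Orientations are given as a 3x3 rotation matrix whose columns are the frame's x, y, z axes.
In Python, from station import * gives the robot as it stands.
- The arm moves only by the shell command python3 -m pendant 'ROWS'. ROWS is JSON, a list of rows, each an object of numbers: "x", "y", "z": the shift along the world's x, y, z normalised to -1 to 1, where 1 is 250 mm; "rx", "ry", "rz": the turn, a rotation vector about the world's x, y, z normalised to -1 to 1, where 1 is 180 degrees; "claw": the opening, from 0 (shut) to 1 (fully open). A call has exactly 8 rows; each row is the pose to reach, as a shift and turn from the pose commanded when the call began, turning the shorter way round; what a row does not reach only later rows make up. A row lasts 1/8 s, in which the tool goes at most 62.5 mm and 10.7 degrees, less where a joint would pass 70% of its speed; a pose out of reach is approached as far as the arm can. A call with a number of a shift or a turn outside -1 to 1 is refused whole. A call with a gripper value outside its range is refused whole. The fingers move at their own pace and stop on an object; the grip force is fixed at half the most. Time passes only in rows, so rows that repeat a pose let the fingers close, or fill a call up. It gives the time, the measured TCP pose, the force, the opening and the grip force at its end, in the units of the state.
- sense(): the state, without advancing time (a new reading comes with each control period).
- capture(name): name is "scene" or "top" or "wrist"; returns a dict with "color" (420x560x3 uint8, red, green, blue), "mtx" (3x3 intrinsics, pixels), "world_to_cam" (4x4, takes a point from world to camera coordinates). Camera axes: x right, y up, looking along -z (the intrinsics and any distortion apply to the point x, -y, -z); pixel columns grow to the right and rows downward; lengths in m; the calibration is good to about 2 mm. A picture is of the moment at which its call begins. There is no depth.
- finish_job(): hands the job in; it is judged then, once.
Trained networks look in a picture, given as the dict that the camera call returned (one of the last four; its "shot" number tells which), for a name from the list of things; names that differ only in an ending like _2 or _b are one class to them, and where a whole thing is asked for, a point or a joint stands for the part that bears it (a point fixed in the world has none). Each returns a list of dicts, best first, with "conf" (0 to 1); they miss things now and then, are a little off and sometimes report something else, mostly with a low value. They report only what shows in the picture. A call takes as long as a camera call. They do not tell look-alikes from the thing itself.
- search_frame(picture, label): "centre" ([column, row] in pixels, amid what is visible of it).
- regions_of(picture, label): "region" (420x560 bool, what is visible of it) and "centre" ([column, row] in pixels, amid what is visible of it).
The state is a dict: "time_s": time; "joints": joint angles; "joint_velocities": joint speeds; "effort": joint torques, N m; "tcp_pos": TCP position; "ee_rot": TCP orientation; "wrist_force": force on the tool from outside, world axes, zero at the start; "moment": the same for the moment, N m; "gripper_width": opening from 0.0 (shut) to 1.0 (fully open); "gripper_force": force on a finger pad.
Only numpy, scipy, OpenCV 4.12 (cv2) and the standard library are available. Lean on these libraries where they do the work, as an engineer would, in place of code of your own. Each camera call takes 0.05 s, during which the arm holds its last target. There are 200 camera calls.

## Task

Slide the tray with its two brass blocks along the bench, without lifting or tipping it, into the open mouth of the dock until it is fully home against the back stop, the blocks still in it. Then lay the long bar across the dock's mouth behind the tray, grip upward, centred and with both ends down on the floors of the two notches, and let go. Leave the short bar and the other things on the bench where they are.

Things in the scene. Friction and masses are not known exactly. Their poses are not given: they have to be found in the camera images.
- dock: Dark steel dock fixed to the bench, bottomless (the tray slides on the bench). Origin on the bench, z up; +x = slide-in direction, mouth at -x. Two rails along x, inner faces at y = -57.5 and +57.5 mm, 16 mm thick, 26 mm high; lips on them (z 26 to 34 mm, x -45 to +65) reach in to y = +-50 over the tray's walls. Stop face at x = +65; black block behind it, 45 mm high, to x = 127. Feet to y = +-96.
- dock_mouth (a point): Middle of the dock's mouth on the bench, at x = -97 mm in the dock's frame, same axes. Channel 115 mm wide here (tray 110); in front of it two guide plates, 30 mm high, flare out to 135 mm wide at x = -129 mm. The posts at the mouth stand at x = -97 to -80 mm, y = 57.5 to 73.5 mm either side, up to 38 mm high.
- dock_home (a point): Where the tray's origin is when the tray is fully home: x = +5, y = 0 mm in the dock's frame, same axes. The tray's rear face is then at x = -55 mm in the dock's frame.
- dock_notches (a point): Point half-way between the two notches, at the height of their floors: x = -69, y = 0, z = 16 mm in the dock's frame, same axes. One upward-open notch in each rail (y = 57.5 to 73.5 mm either side), 22 mm wide along x up to z = 26 mm, then sloping open to 38 mm wide at z = 38 mm. Nothing but the bench lies between the rails here.
- tray: Grey open tray, 120 mm along x, 110 mm along y, 22 mm high, walls and floor 4 mm, with one divider wall along x at y = 0. Origin: centre of its underside, z up. Its +x end goes into the dock first. About 0.65 kg with its load (0.4 to 0.9); it slides with friction on the bench. It starts outside the mouth, somewhat off line and turned by up to about 12 degrees.
- block_a: Brass block with two steel screws, 80 x 32 x 18 mm, lying loose in one pocket of the tray; origin: centre of its underside, x along its length.
- block_b: Brass block with three steel screws, 80 x 32 x 18 mm, lying loose in the other pocket of the tray; origin: centre of its underside, x along its length.
- long_bar_center (a point): Centre of the long aluminium bar: 170 mm along y, 16 mm wide (x), 14 mm high, with an upright grip on the middle of its top, 14 mm thick (x), 40 mm long (y), 30 mm high. Overall height 44 mm; this point is half-way up, 22 mm above its underside. 0.15 kg, symmetric end for end. Laid in the notches, this point is at x = -69, y = 0, z = 38 mm in the dock's frame, its y along the dock's y.
- short_bar_center (a point): Centre, half-way up (22 mm), of the short bar: same make and grip, but 100 mm long, too short to span the dock. It and the long bar lie side by side on the bench, either one nearer the robot. Not to be moved.
- spare_housing: Bystander: brass housing, 60 x 60 mm base, 57 mm high, beyond the work; origin at the centre of its underside. Not to be moved.
- jar: Bystander: amber glass jar, 64 mm across, 75 mm high, beyond the work; origin at the centre of its underside. Not to be moved.
Things that resemble listed ones, but are neither listed nor needed, are in the scene too. Leave any red look-alike of the part that bears long_bar_center alone.

How it is judged (in metres and radians):
On the way, in this order (a step that is already met when the one before it is completed fails the run):
1. the loaded tray is fully home in the dock (within 4 mm of the back stop), both blocks in it (x of tray in the frame of dock between 0.001 and 0.008 m and y of tray in the frame of dock between -0.005 and 0.005 m and z of tray in the frame of dock between -0.003 and 0.004 m and angle between the x axis of tray and the x axis of dock, either way round below 0.06 rad and x of block_a in the frame of tray between -0.056 and 0.056 m and y of block_a in the frame of tray between -0.051 and 0.051 m and z of block_a in the frame of tray between -0.002 and 0.012 m and x of block_b in the frame of tray between -0.056 and 0.056 m and y of block_b in the frame of tray between -0.051 and 0.051 m and z of block_b in the frame of tray between -0.002 and 0.012 m), for 0.2 s.
2. the long bar lies in both notches behind the tray (all of step 1 and x of long_bar_center in the frame of dock between -0.075 and -0.063 m and y of long_bar_center in the frame of dock between -0.015 and 0.015 m and z of long_bar_center in the frame of dock between 0.034 and 0.041 m and angle between the y axis of long_bar_center and the y axis of dock, either way round below 0.08 rad and angle between long_bar_center's own z axis and vertical below 0.1 rad), for 0.2 s.
At the end, for the whole second after the job is handed in: The tray is home in the dock, within 4 mm of the back stop, flat on the bench, with both blocks lying in it; the long bar lies grip upward on the floors of both notches, centred across the dock within 15 mm and parallel to its y within 0.08 rad; released and at rest (all of step 2); the robot touches nothing.
It fails at once if the tray is lifted off the bench (over 15 mm) or tipped (over 0.2 rad) (height (world z) of tray above 0.015 m or angle between tray's own z axis and vertical above 0.2 rad).
It fails at once if a brass block comes out of the tray (z of any of block_a, block_b in the frame of tray above 0.02 m or x of any of block_a, block_b in the frame of tray above 0.06 m or y of any of block_a, block_b in the frame of tray above 0.055 m or x of any of block_a, block_b in the frame of tray below -0.06 m or y of any of block_a, block_b in the frame of tray below -0.055 m).
It fails at once if the short bar, the spare housing or the jar is shifted by more than 30 mm (distance of any of short_bar_center, spare_housing, jar from where it was at the start of the episode above 0.03 m).
It also fails if it takes over 72 s, if anything falls off the work surface, if the arm or the gripper's body presses on something with over 40 N, if the wrist force passes 120 N, or if a joint passes its speed limit or range.

## Working session

There is one attempt and no reset: what is moved stays moved. The work goes in short steps, Python scripts to look and compute and a shell command to move; the robot and the scene stay as the last step left them, time stands still between calls to the robot, and variables do not carry over. Pictures are saved under pics/ and viewed, at most 11 in all, crops included, and the job is handed in when it is done.

```bash
mkdir -p pics
cat > h.py <<'E'
from station import *
import numpy as np, cv2
def px2w(p,c,z):
    K=np.array(c["mtx"]);T=np.array(c["world_to_cam"]);R=T[:3,:3];t=T[:3,3]
    d=np.linalg.inv(K)@np.array([p[0],p[1],1.]);d=R.T@np.array([d[0],-d[1],-d[2]]);o=-R.T@t
    return o+d*(z-o[2])/d[2]
def w2px(P,c):
    K=np.array(c["mtx"]);T=np.array(c["world_to_cam"]);q=T[:3,:3]@np.array(P)+T[:3,3]
    u=K@np.array([q[0],-q[1],-q[2]]);return u[:2]/u[2]
def save(c,n,crop=None,s=1):
    im=c["color"][:,:,::-1]
    if crop: im=im[crop[1]:crop[3],crop[0]:crop[2]]
    cv2.imwrite("pics/"+n,cv2.resize(im,None,fx=s,fy=s,interpolation=cv2.INTER_CUBIC))
E
python3 - <<'E'
from h import *
s=sense();print(s)
for n in ("top","scene"):
    c=capture(n);save(c,n+"1.png",s=1.4);print(n,c.keys(),c["mtx"],c["world_to_cam"])
    for l,z in [("dock",.02),("tray",.01),("block_a",.018),("block_b",.018),("long_bar_center",.022),("short_bar_center",.022),("spare_housing",.03),("jar",.04)]:
        for r in regions_of(c,l):
            q=cv2.minAreaRect(np.argwhere(r["region"])[:,::-1].astype(np.float32))
            print(l,round(r["conf"],2),np.round(r["centre"]),np.round(px2w(r["centre"],c,z),3),[np.round(px2w(k,c,z)[:2],3).tolist() for k in cv2.boxPoints(q)])
E
```

```text
{'time_s': 0.0, 'joints': array([ 8.38582755e+01,  2.20908618e+01,  3.80276133e-01, -2.84271327e-02,
       -6.84122184e+01, -1.48161446e+01]), 'joint_velocities': array([-0.03666449,  0.07636482, -0.11881639,  0.01889089, -0.06140712,
        0.01757215]), 'effort': array([-1.09177290e-03, -3.90674007e+01,  1.87410074e+01,  4.21977460e+00,
        1.09730315e-02, -1.95305438e-04]), 'tcp_pos': array([0.22332439, 0.58309245, 0.2214634 ]), 'ee_rot': array([[ 9.33778240e-01, -3.57851541e-01, -6.88003655e-04],
       [-3.57852187e-01, -9.33775925e-01, -2.08163173e-03],
       [ 1.02473873e-04,  2.18998603e-03, -9.99997597e-01]]), 'wrist_force': array([ 0.29541993, -0.0180608 ,  0.18173589]), 'moment': array([-0.06938008, -0.0004644 , -0.00940774]), 'gripper_force': 0.0, 'gripper_width': 0.9983221509255913}
top dict_keys(['color', 'mtx', 'world_to_cam', 'shot']) [[528.52088007   0.         282.62193145]
 [  0.         528.52088007 198.42506796]
 [  0.           0.           1.        ]] [[-0.01326556 -0.99988017 -0.00797896 -0.10408283]
 [ 0.98755812 -0.01435173  0.15659816 -0.59000996]
 
[... 2674 characters left out ...]
nter 0.78 [240. 163.] [ 0.59  -0.308  0.022] [[0.623, -0.39], [0.59, -0.407], [0.552, -0.236], [0.584, -0.223]]
long_bar_center 0.57 [181. 126.] [ 0.644 -0.504  0.022] [[0.62, -0.589], [0.599, -0.572], [0.689, -0.421], [0.709, -0.436]]
short_bar_center 0.79 [280. 130.] [ 0.446 -0.333  0.022] [[0.456, -0.383], [0.419, -0.385], [0.439, -0.28], [0.475, -0.278]]
spare_housing 0.63 [318. 366.] [0.748 0.178 0.03 ] [[0.787, 0.164], [0.724, 0.14], [0.7, 0.195], [0.762, 0.217]]
spare_housing 0.57 [413. 342.] [0.573 0.256 0.03 ] [[0.657, 0.066], [0.452, 0.06], [0.481, 0.327], [0.659, 0.316]]
jar 0.88 [213. 204.] [ 0.713 -0.241  0.04 ] [[0.725, -0.315], [0.663, -0.291], [0.702, -0.193], [0.76, -0.216]]
```

View pics/top1.png

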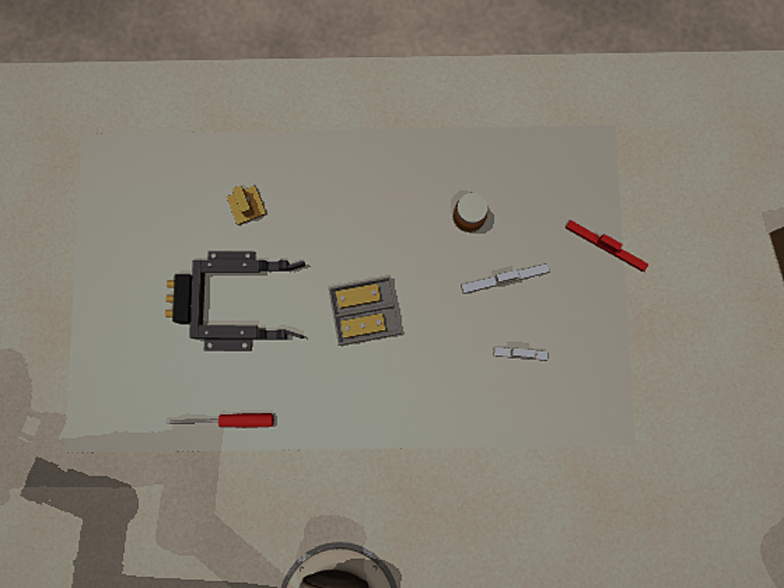

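View pics/scene1.png

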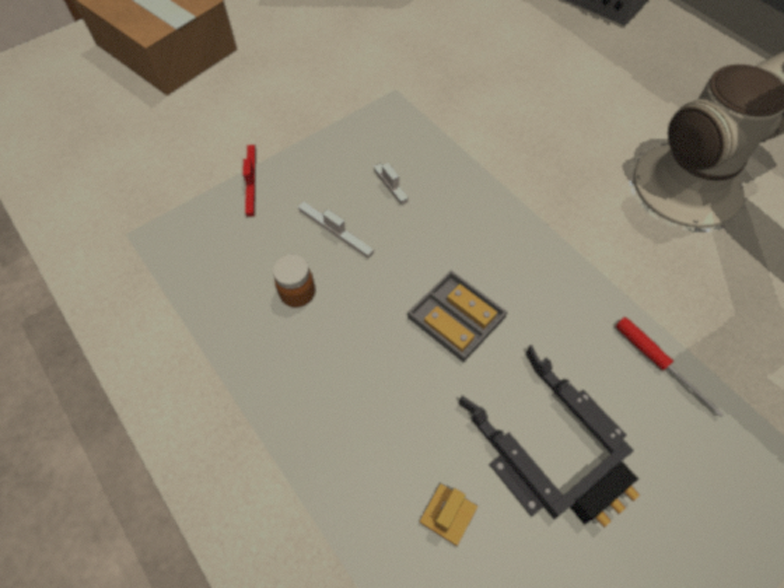

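The top view shows the dock at left, with its mouth facing right at about (305,265)–(305,340). The tray is at (366,310), the long bar at (505,278), the short bar at (520,352), and the red look-alike at (607,245). The dock's +x is close to world +y. Next I fit the known shapes to the masks to get exact poses.

```bash
cat >> h.py <<'E'
from scipy.optimize import minimize
def box(x0,x1,y0,y1,z0,z1): return np.array([[x,y,z] for x in(x0,x1) for y in(y0,y1) for z in(z0,z1)])/1000.
def fit(parts,views,p0,extra=(),S=3):
    "views: [(cam,mask)]; parts(extra)->list of convex point sets in mm boxes; returns x,y,yaw(rad),extra,iou"
    big=[(c,cv2.resize(m.astype(np.uint8),None,fx=S,fy=S,interpolation=cv2.INTER_NEAREST)) for c,m in views]
    sc=np.array([.001,.001,.01]+[1.]*len(extra)); base=np.array(list(p0)+list(extra))
    def cost(v):
        p=base+v*sc;cs,sn=np.cos(p[2]),np.sin(p[2]);tot=0
        for c,m in big:
            K=np.array(c["mtx"]);T=np.array(c["world_to_cam"]);r=np.zeros_like(m)
            for q in parts(p[3:]):
                w=np.c_[p[0]+cs*q[:,0]-sn*q[:,1],p[1]+sn*q[:,0]+cs*q[:,1],q[:,2]]@T[:3,:3].T+T[:3,3]
                u=(np.c_[w[:,0],-w[:,1],-w[:,2]]@K.T);u=u[:,:2]/u[:,2:]
                cv2.fillConvexPoly(r,cv2.convexHull(np.round(((u+.5)*S-.5)*16).astype(np.int32)),1,shift=4)
            tot+=1-(r&m).sum()/max((r|m).sum(),1)
        return tot
    v=np.zeros(len(base))
    for k in range(3):
        n=len(v);sim=np.vstack([v]+[v+e*(6/(k+1)) for e in np.eye(n)])
        v=minimize(cost,v,method="Nelder-Mead",options=dict(initial_simplex=sim,maxfev=500,xatol=.05,fatol=1e-5)).x
    p=base+v*sc;return p,1-cost(v)/len(big)
def mask(c,l,near,z):
    rs=[(np.linalg.norm(px2w(r["centre"],c,z)[:2]-near),r) for r in regions_of(c,l)]
    d,r=min(rs,key=lambda a:a[0]); return r["region"] if d<.08 else None
TRAY=lambda e:[box(-60,60,-55,55,0,22)]
BLK=lambda e:[box(-40,40,-16,16,4,22)]
BAR=lambda L:(lambda e:[box(-8,8,-L/2,L/2,0,14),box(-7,7,-20,20,14,44)])
def DOCK(e):
    f0,f1,bw,st=e;P=[box(65,127,-bw,bw,0,45),box(65,65+st,-73.5,73.5,0,34)]
    for s in(1,-1):
        Y=lambda x0,x1,a,b,z0,z1:box(x0,x1,min(s*a,s*b),max(s*a,s*b),z0,z1)
        P+=[Y(-80,65+st,57.5,73.5,0,16),Y(-50,65+st,57.5,73.5,0,26),Y(-97,-80,57.5,73.5,0,38),Y(-45,65,50,73.5,26,34),Y(f0,f1,57.5,96,0,6),
            np.array([[-97,s*57.5,0],[-97,s*61,0],[-129,s*67.5,0],[-129,s*71,0],[-97,s*57.5,30],[-97,s*61,30],[-129,s*67.5,30],[-129,s*71,30]])/1000]
    return P
E
cat > m.py <<'E'
from h import *
cs=[capture("top"),capture("scene")]
def go(n,l,parts,near,yaw,z,ex=()):
    V=[(c,mask(c,l,np.array(near),z)) for c in cs];V=[v for v in V if v[1] is not None]
    for vs in [V]+[[v] for v in V]:
        p,i=fit(parts,vs,[*near,yaw],ex);print(n,len(V),np.round(p[:3],4),"deg",round(np.degrees(p[2]),2),np.round(p[3:],1),"iou",round(i,3))
    return p
go("dock","dock",DOCK,(.545,.19),np.pi/2,.02,(0,70,30,16))
go("tray","tray",TRAY,(.533,-.051),1.73,.01)
go("a","block_a",BLK,(.559,-.038),1.76,.018)
go("b","block_b",BLK,(.505,-.047),1.77,.018)
go("long","long_bar_center",BAR(170),(.588,-.312),.26,.022)
go("short","short_bar_center",BAR(100),(.449,-.338),-.06,.022)
E
time python3 m.py
```

```text
dock 2 [0.5558 0.1913 1.5557] deg 89.14 [-26.8  62.1  44.9  17.8] iou 0.878
dock 2 [0.5567 0.1906 1.5567] deg 89.19 [-27.2  60.8  43.9  18.2] iou 0.901
dock 2 [0.5545 0.1933 1.5511] deg 88.87 [-28.9  61.3  44.4  16.8] iou 0.903
tray 2 [ 0.5311 -0.0513  1.7537] deg 100.48 [] iou 0.572
tray 2 [ 0.5319 -0.0517  1.7551] deg 100.56 [] iou 0.605
tray 2 [ 0.5298 -0.0503  1.7434] deg 99.89 [] iou 0.55
a 2 [ 0.5594 -0.0391  1.7492] deg 100.22 [] iou 0.877
a 2 [ 0.5603 -0.0394  1.7618] deg 100.94 [] iou 0.905
a 2 [ 0.5571 -0.0389  1.7661] deg 101.19 [] iou 0.88
b 2 [ 0.5026 -0.0464  1.7243] deg 98.79 [] iou 0.903
b 2 [ 0.5037 -0.047   1.7506] deg 100.3 [] iou 0.905
b 2 [ 0.5018 -0.0466  1.7342] deg 99.36 [] iou 0.92
long 2 [ 0.5904 -0.3206  0.2326] deg 13.33 [] iou 0.836
long 2 [ 0.5906 -0.3209  0.229 ] deg 13.12 [] iou 0.907
long 2 [ 0.5872 -0.3194  0.216 ] deg 12.37 [] iou 0.803
short 2 [ 0.4473 -0.3421 -0.0936] deg -5.36 [] iou 0.847
short 2 [ 0.4475 -0.3449 -0.1038] deg -5.95 [] iou 0.874
short 2 [ 0.4447 -0.3432 -0.1189] deg -6.81 [] iou 0.89
real	0m46.750s
user	0m33.153s
sys	0m10.015s
```

```bash
python3 -m pendant '[{"x":0.2,"y":-0.46,"rz":-0.05,"claw":0.16},{"x":0.4,"y":-0.93,"rz":-0.4125,"claw":0.16},{"x":0.4,"y":-0.93,"rz":-0.4125,"claw":0.16},{"x":0.4,"y":-0.93,"rz":-0.4125,"claw":0.16},{"x":0.4,"y":-0.93,"rz":-0.4125,"claw":0.16},{"x":0.4,"y":-0.93,"rz":-0.4125,"claw":0.16},{"x":0.4,"y":-0.93,"rz":-0.4125,"claw":0.16},{"x":0.4,"y":-0.93,"rz":-0.4125,"claw":0.16}]'
python3 -m pendant '[{"x":0.4,"y":-0.93,"rz":-0.4125,"claw":0.16},{"x":0.4,"y":-0.93,"rz":-0.4125,"claw":0.16},{"x":0.4,"y":-0.93,"rz":-0.4125,"claw":0.16},{"x":0.4,"y":-0.93,"rz":-0.4125,"claw":0.16},{"x":0.4,"y":-0.93,"rz":-0.4125,"claw":0.16},{"x":0.4,"y":-0.93,"rz":-0.4125,"claw":0.16},{"x":0.4,"y":-0.93,"rz":-0.4125,"claw":0.16},{"x":0.4,"y":-0.93,"rz":-0.4125,"claw":0.16}]'
python3 -m pendant '[{"x":0.36,"y":-0.92,"claw":0.16},{"x":0.36,"y":-0.92,"claw":0.16},{"x":0.36,"y":-0.92,"claw":0.16},{"x":0.36,"y":-0.92,"claw":0.16},{"x":0.36,"y":-0.92,"claw":0.16},{"x":0.36,"y":-0.92,"claw":0.16},{"x":0.36,"y":-0.92,"claw":0.16},{"x":0.36,"y":-0.92,"claw":0.16}]'
python3 - <<'E'
from h import *
s=sense();print(s["time_s"],s["tcp_pos"],s["joints"],np.degrees(np.arctan2(s["ee_rot"][1,1],s["ee_rot"][0,1])))
c=capture("wrist");save(c,"w1.png",s=1.2)
print(w2px([.5149,-.1124,.022],c))
for l in ("tray","block_b","block_a"):
  for r in regions_of(c,l): print(l,r["conf"],r["centre"],px2w(r["centre"],c,.02))
E
```

```text
1.6 [0.22351663 0.58364421 0.22254413] [ 8.38594950e+01  2.20421444e+01  4.52202804e-01  7.15131785e-04
 -6.84107464e+01 -1.48168399e+01] -110.95708177423542
[1041.74353829 -533.2374159 ]$[0]: bad value
$[0]: bad value
$[0]: bad value
```

View pics/w1.png

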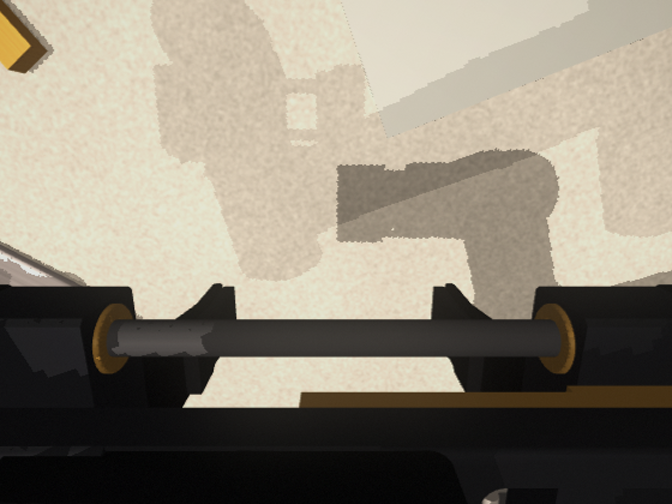

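The moves were refused, probably because every key must be present. The wrist view shows only bare bench and the fingers. I'll resend with complete rows.

```bash
python3 -m pendant '[{"x":0.4,"y":-0.93,"z":0,"rx":0,"ry":0,"rz":-0.4125,"claw":0.16},{"x":0.4,"y":-0.93,"z":0,"rx":0,"ry":0,"rz":-0.4125,"claw":0.16},{"x":0.4,"y":-0.93,"z":0,"rx":0,"ry":0,"rz":-0.4125,"claw":0.16},{"x":0.4,"y":-0.93,"z":0,"rx":0,"ry":0,"rz":-0.4125,"claw":0.16},{"x":0.4,"y":-0.93,"z":0,"rx":0,"ry":0,"rz":-0.4125,"claw":0.16},{"x":0.4,"y":-0.93,"z":0,"rx":0,"ry":0,"rz":-0.4125,"claw":0.16},{"x":0.4,"y":-0.93,"z":0,"rx":0,"ry":0,"rz":-0.4125,"claw":0.16},{"x":0.4,"y":-0.93,"z":0,"rx":0,"ry":0,"rz":-0.4125,"claw":0.16}]'
```

```text
time_s: 2.8
tcp_pos: [0.3236, 0.3511, 0.2227]
ee_rot: [[-0.089, -0.996, 0.0], [-0.996, 0.089, 0.0], [-0.0, -0.0, -1.0]]
wrist_force: [0.8, 1.1, 0.2]
gripper_width: 0.197
gripper_force: 0.0
```

```bash
python3 -m pendant '[{"x":0.4,"y":-0.93,"z":0,"rx":0,"ry":0,"rz":-0.4125,"claw":0.16},{"x":0.4,"y":-0.93,"z":0,"rx":0,"ry":0,"rz":-0.4125,"claw":0.16},{"x":0.4,"y":-0.93,"z":0,"rx":0,"ry":0,"rz":-0.4125,"claw":0.16},{"x":0.4,"y":-0.93,"z":0,"rx":0,"ry":0,"rz":-0.4125,"claw":0.16},{"x":0.4,"y":-0.93,"z":0,"rx":0,"ry":0,"rz":-0.4125,"claw":0.16},{"x":0.4,"y":-0.93,"z":0,"rx":0,"ry":0,"rz":-0.4125,"claw":0.16},{"x":0.4,"y":-0.93,"z":0,"rx":0,"ry":0,"rz":-0.4125,"claw":0.16},{"x":0.4,"y":-0.93,"z":0,"rx":0,"ry":0,"rz":-0.4125,"claw":0.16}]'
python3 -m pendant '[{"x":0.36,"y":-0.92,"z":-0.2,"rx":0,"ry":0,"rz":0,"claw":0.16},{"x":0.36,"y":-0.92,"z":-0.2,"rx":0,"ry":0,"rz":0,"claw":0.16},{"x":0.36,"y":-0.92,"z":-0.2,"rx":0,"ry":0,"rz":0,"claw":0.16},{"x":0.36,"y":-0.92,"z":-0.2,"rx":0,"ry":0,"rz":0,"claw":0.16},{"x":0.36,"y":-0.92,"z":-0.2,"rx":0,"ry":0,"rz":0,"claw":0.16},{"x":0.36,"y":-0.92,"z":-0.2,"rx":0,"ry":0,"rz":0,"claw":0.16},{"x":0.36,"y":-0.92,"z":-0.2,"rx":0,"ry":0,"rz":0,"claw":0.16},{"x":0.36,"y":-0.92,"z":-0.2,"rx":0,"ry":0,"rz":0,"claw":0.16}]'
python3 - <<'E'
from h import *
c=capture("wrist");im=c["color"].copy()
for P in ([.5149,-.1124,.022],): 
    u=w2px(P,c);print(u);cv2.circle(im,tuple(int(v) for v in u),4,(255,0,0),1)
c["color"]=im;save(c,"w2.png",s=1.2)
E
```

```text
time_s: 3.8
tcp_pos: [0.4236, 0.1186, 0.2226]
ee_rot: [[-0.982, -0.187, 0.0], [-0.187, 0.982, 0.0], [-0.0, 0.0, -1.0]]
wrist_force: [-0.1, 0.4, 0.3]
gripper_width: 0.162
gripper_force: 0.0
time_s: 4.8
tcp_pos: [0.5136, -0.1101, 0.1732]
ee_rot: [[-0.983, -0.186, 0.001], [-0.186, 0.983, 0.0], [-0.001, -0.0, -1.0]]
wrist_force: [-1.0, 0.3, 0.4]
gripper_width: 0.158
gripper_force: 0.0
[273.74619353 193.40303465]
```

View pics/w2.png

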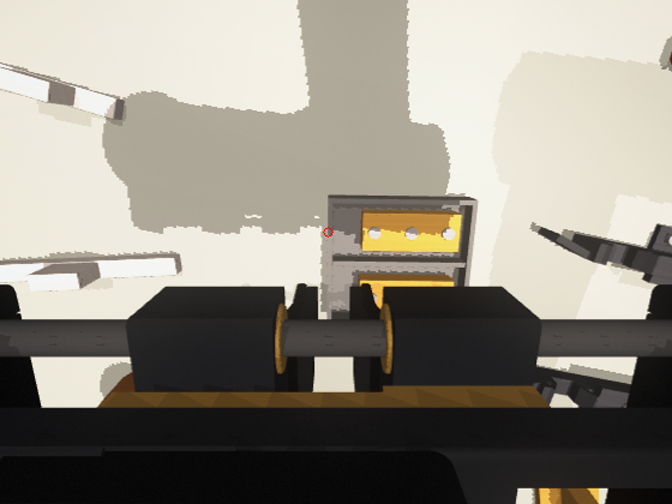

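The red dot, my planned grip point, falls on the tray's rear wall at (328,232), and the three-screw pocket is free behind the block. I'm already above that point, so I descend.

```bash
python3 -m pendant '[{"x":0.004,"y":-0.003,"z":-0.25,"rx":0,"ry":0,"rz":0,"claw":0.16},{"x":0.004,"y":-0.003,"z":-0.45,"rx":0,"ry":0,"rz":0,"claw":0.16},{"x":0.004,"y":-0.003,"z":-0.55,"rx":0,"ry":0,"rz":0,"claw":0.16},{"x":0.004,"y":-0.003,"z":-0.58,"rx":0,"ry":0,"rz":0,"claw":0.16},{"x":0.004,"y":-0.003,"z":-0.595,"rx":0,"ry":0,"rz":0,"claw":0.16},{"x":0.004,"y":-0.003,"z":-0.605,"rx":0,"ry":0,"rz":0,"claw":0.16},{"x":0.004,"y":-0.003,"z":-0.615,"rx":0,"ry":0,"rz":0,"claw":0.16},{"x":0.004,"y":-0.003,"z":-0.62,"rx":0,"ry":0,"rz":0,"claw":0.16}]'
python3 - <<'E'
from h import *
c=capture("wrist");save(c,"w3.png",s=1.2)
E
```

```text
time_s: 5.85
tcp_pos: [0.5148, -0.1121, 0.018]
ee_rot: [[-0.983, -0.183, 0.001], [-0.183, 0.983, 0.0], [-0.001, -0.0, -1.0]]
wrist_force: [0.1, 0.4, -0.8]
gripper_width: 0.159
gripper_force: 0.0
```

View pics/w3.png

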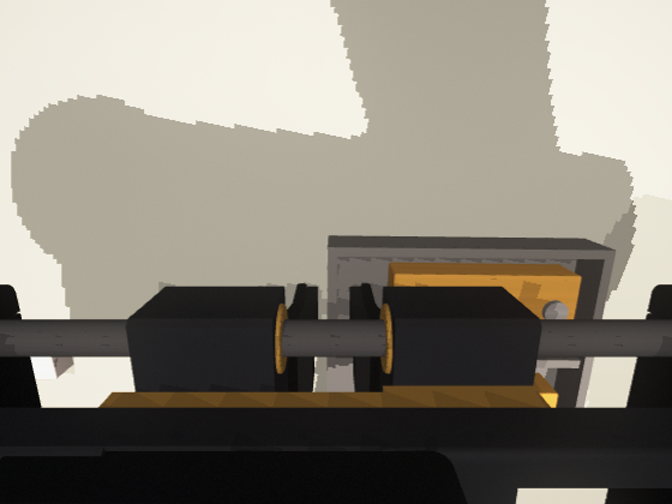

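The rear wall (col ~330) sits between the fingers (317–350), with no contact. I go down to about 7 mm and close.

```bash
python3 -m pendant '[{"x":0,"y":0,"z":-0.02,"rx":0,"ry":0,"rz":0,"claw":0.16},{"x":0,"y":0,"z":-0.042,"rx":0,"ry":0,"rz":0,"claw":0.16},{"x":0,"y":0,"z":-0.042,"rx":0,"ry":0,"rz":0,"claw":0.16},{"x":0,"y":0,"z":-0.042,"rx":0,"ry":0,"rz":0,"claw":0},{"x":0,"y":0,"z":-0.042,"rx":0,"ry":0,"rz":0,"claw":0},{"x":0,"y":0,"z":-0.042,"rx":0,"ry":0,"rz":0,"claw":0},{"x":0,"y":0,"z":-0.042,"rx":0,"ry":0,"rz":0,"claw":0},{"x":0,"y":0,"z":-0.042,"rx":0,"ry":0,"rz":0,"claw":0}]'
```

```text
time_s: 6.9
tcp_pos: [0.5148, -0.1122, 0.0071]
ee_rot: [[-0.983, -0.183, 0.001], [-0.183, 0.983, 0.0], [-0.001, -0.0, -1.0]]
wrist_force: [1.9, -1.6, -1.3]
gripper_width: 0.041
gripper_force: 30.0
```

```bash
python3 -m pendant '[{"x":0.005,"y":0.016,"z":0,"rx":0,"ry":0,"rz":-0.008,"claw":0},{"x":0.011,"y":0.036,"z":0,"rx":0,"ry":0,"rz":-0.018,"claw":0},{"x":0.018,"y":0.056,"z":0,"rx":0,"ry":0,"rz":-0.029,"claw":0},{"x":0.025,"y":0.078,"z":0,"rx":0,"ry":0,"rz":-0.04,"claw":0},{"x":0.032,"y":0.1,"z":0,"rx":0,"ry":0,"rz":-0.051,"claw":0},{"x":0.037,"y":0.116,"z":0,"rx":0,"ry":0,"rz":-0.059,"claw":0},{"x":0.04,"y":0.124,"z":0,"rx":0,"ry":0,"rz":-0.0633,"claw":0},{"x":0.04,"y":0.124,"z":0,"rx":0,"ry":0,"rz":-0.0633,"claw":0}]'
python3 - <<'E'
from h import *
s=sense();print(s["tcp_pos"],np.degrees(np.arctan2(s["ee_rot"][1,1],s["ee_rot"][0,1])))
for n in("top","scene"):
    c=capture(n);save(c,n+"2.png",(100,140,340,320) if n=="top" else (220,150,480,390),2.5)
    m=np.zeros((420,560),np.uint8)
    for l in("tray","block_a","block_b"):
        for r in regions_of(c,l):
            if np.linalg.norm(px2w(r["centre"],c,.02)[:2]-[.55,-.02])<.08: m|=r["region"].astype(np.uint8)
    print(n,m.sum(),fit(TRAY,[(c,m)],[.552,-.024,1.556]))
    if n=="top":
        for x,y in((-97,57.5),(-97,-57.5),(-129,67.5),(-129,-67.5)):
            w=np.array([.5558+.00001*x*1.48-y*.0009999,.1913+x*.0009999+y*.0000148,.03]);print(w,np.round(w2px(w,c),1))
E
```

```text
time_s: 7.9
tcp_pos: [0.5235, -0.081, 0.0071]
ee_rot: [[-1.0, 0.015, -0.002], [0.015, 1.0, -0.0], [0.002, -0.0, -1.0]]
wrist_force: [-5.0, -1.9, 4.9]
gripper_width: 0.046
gripper_force: 30.0
[ 0.52352644 -0.08099465  0.00707753] 89.15209777560347
top 0 (array([ 0.552, -0.024,  1.556]), np.float64(0.0))
[0.49687015 0.0951607  0.03      ] [203.7 235.2]
[0.61185865 0.0934587  0.03      ] [204.8 191.8]
[0.48639755 0.0633119  0.03      ] [215.9 239. ]
[0.62138405 0.0613139  0.03      ] [216.9 188.1]
scene 2175 (array([ 0.55084852, -0.02198643,  1.57502549]), np.float64(0.8067115208904394))
```

View pics/top2.png

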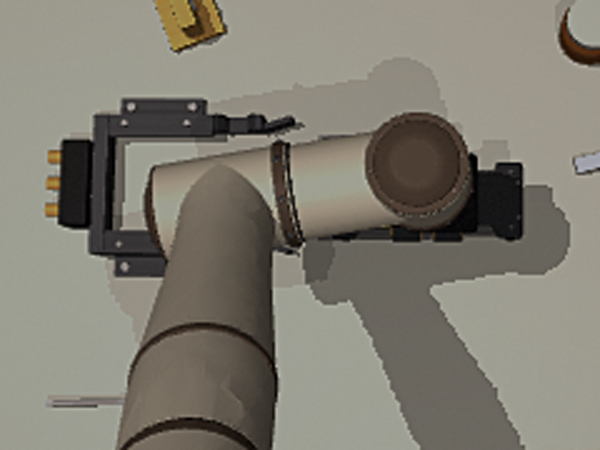

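```bash
python3 -m pendant '[{"x":0.002,"y":0.02,"z":0,"rx":0,"ry":0,"rz":0,"claw":0},{"x":0.005,"y":0.06,"z":0,"rx":0,"ry":0,"rz":0,"claw":0},{"x":0.007,"y":0.1,"z":0,"rx":0,"ry":0,"rz":0,"claw":0},{"x":0.009,"y":0.14,"z":0,"rx":0,"ry":0,"rz":0,"claw":0},{"x":0.009,"y":0.18,"z":0,"rx":0,"ry":0,"rz":0,"claw":0},{"x":0.009,"y":0.22,"z":0,"rx":0,"ry":0,"rz":0,"claw":0},{"x":0.009,"y":0.24,"z":0,"rx":0,"ry":0,"rz":0,"claw":0},{"x":0.009,"y":0.24,"z":0,"rx":0,"ry":0,"rz":0,"claw":0}]'
python3 - <<'E'
from h import *
s=sense();print(s["tcp_pos"],s["wrist_force"],s["moment"])
c=capture("scene");save(c,"scene3.png",(240,180,480,360),3.3)
E
```

```text
time_s: 9.3
tcp_pos: [0.527, -0.02, 0.0071]
ee_rot: [[-1.0, 0.014, 0.001], [0.014, 1.0, 0.001], [-0.001, 0.001, -1.0]]
wrist_force: [-0.1, 2.2, 0.3]
gripper_width: 0.04
gripper_force: 30.0
[ 0.52699857 -0.02000437  0.00706898] [-0.10256079  2.19654446  0.30358248] [ 0.5633796   0.00428381 -0.15285884]
```

View pics/scene3.png

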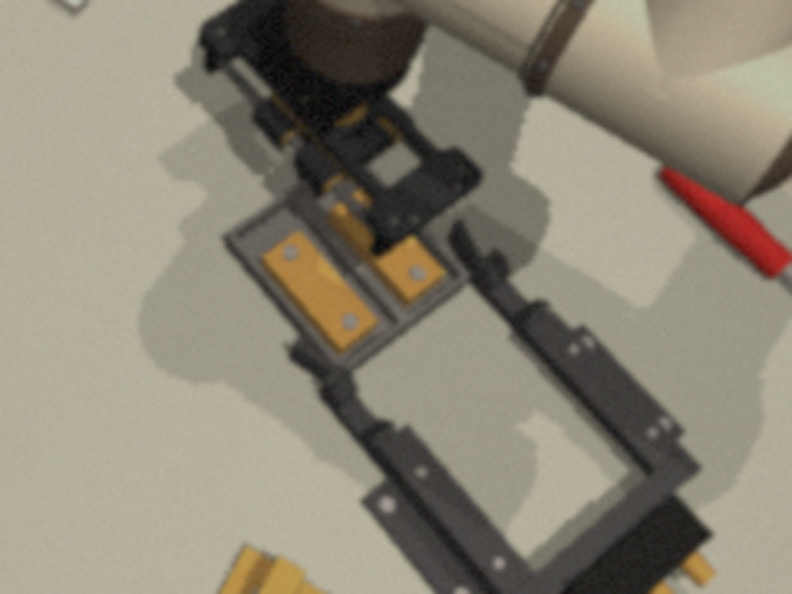

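The tray is entering the guides between (300,350) and (470,270), centred and parallel with both blocks in it. I continue.

```bash
python3 -m pendant '[{"x":0,"y":0.03,"z":0,"rx":0,"ry":0,"rz":0,"claw":0},{"x":0.001,"y":0.07,"z":0,"rx":0,"ry":0,"rz":0,"claw":0},{"x":0.002,"y":0.11,"z":0,"rx":0,"ry":0,"rz":0,"claw":0},{"x":0.002,"y":0.15,"z":0,"rx":0,"ry":0,"rz":0,"claw":0},{"x":0.003,"y":0.19,"z":0,"rx":0,"ry":0,"rz":0,"claw":0},{"x":0.004,"y":0.23,"z":0,"rx":0,"ry":0,"rz":0,"claw":0},{"x":0.004,"y":0.26,"z":0,"rx":0,"ry":0,"rz":0,"claw":0},{"x":0.004,"y":0.28,"z":0,"rx":0,"ry":0,"rz":0,"claw":0}]'
```

```text
time_s: 10.35
tcp_pos: [0.5277, 0.0494, 0.0071]
ee_rot: [[-1.0, 0.015, -0.0], [0.015, 1.0, -0.0], [0.0, -0.0, -1.0]]
wrist_force: [0.4, -4.2, 1.5]
gripper_width: 0.045
gripper_force: 30.0
```

```bash
python3 -m pendant '[{"x":0,"y":0.03,"z":0,"rx":0,"ry":0,"rz":0,"claw":0},{"x":0.001,"y":0.07,"z":0,"rx":0,"ry":0,"rz":0,"claw":0},{"x":0.002,"y":0.12,"z":0,"rx":0,"ry":0,"rz":0,"claw":0},{"x":0.002,"y":0.17,"z":0,"rx":0,"ry":0,"rz":0,"claw":0},{"x":0.003,"y":0.22,"z":0,"rx":0,"ry":0,"rz":0,"claw":0},{"x":0.004,"y":0.26,"z":0,"rx":0,"ry":0,"rz":0,"claw":0},{"x":0.004,"y":0.29,"z":0,"rx":0,"ry":0,"rz":0,"claw":0},{"x":0.004,"y":0.3,"z":0,"rx":0,"ry":0,"rz":0,"claw":0}]'
python3 -m pendant '[{"x":0,"y":0.004,"z":0,"rx":0,"ry":0,"rz":0,"claw":0},{"x":0,"y":0.008,"z":0,"rx":0,"ry":0,"rz":0,"claw":0},{"x":0,"y":0.012,"z":0,"rx":0,"ry":0,"rz":0,"claw":0},{"x":0,"y":0.016,"z":0,"rx":0,"ry":0,"rz":0,"claw":0},{"x":0,"y":0.02,"z":0,"rx":0,"ry":0,"rz":0,"claw":0},{"x":0,"y":0.024,"z":0,"rx":0,"ry":0,"rz":0,"claw":0},{"x":0,"y":0.028,"z":0,"rx":0,"ry":0,"rz":0,"claw":0},{"x":0,"y":0.03,"z":0,"rx":0,"ry":0,"rz":0,"claw":0}]'
```

```text
time_s: 11.35
tcp_pos: [0.5287, 0.1243, 0.0071]
ee_rot: [[-1.0, 0.014, -0.0], [0.014, 1.0, -0.0], [0.0, -0.0, -1.0]]
wrist_force: [-0.2, -5.9, 2.8]
gripper_width: 0.041
gripper_force: 30.0
time_s: 12.35
tcp_pos: [0.5286, 0.131, 0.0071]
ee_rot: [[-1.0, 0.015, -0.0], [0.015, 1.0, -0.0], [0.0, -0.0, -1.0]]
wrist_force: [-0.9, -4.7, 3.0]
gripper_width: 0.04
gripper_force: 30.0
```

Now the last few millimetres, in small steps, watching the force.

```bash
python3 -m pendant '[{"x":0,"y":0.002,"z":0,"rx":0,"ry":0,"rz":0,"claw":0},{"x":0,"y":0.004,"z":0,"rx":0,"ry":0,"rz":0,"claw":0},{"x":0,"y":0.006,"z":0,"rx":0,"ry":0,"rz":0,"claw":0},{"x":0,"y":0.008,"z":0,"rx":0,"ry":0,"rz":0,"claw":0},{"x":0,"y":0.01,"z":0,"rx":0,"ry":0,"rz":0,"claw":0},{"x":0,"y":0.012,"z":0,"rx":0,"ry":0,"rz":0,"claw":0},{"x":0,"y":0.014,"z":0,"rx":0,"ry":0,"rz":0,"claw":0},{"x":0,"y":0.016,"z":0,"rx":0,"ry":0,"rz":0,"claw":0}]'
python3 -m pendant '[{"x":0,"y":0.001,"z":0,"rx":0,"ry":0,"rz":0,"claw":0},{"x":0,"y":0.002,"z":0,"rx":0,"ry":0,"rz":0,"claw":0},{"x":0,"y":0.003,"z":0,"rx":0,"ry":0,"rz":0,"claw":0},{"x":0,"y":0.004,"z":0,"rx":0,"ry":0,"rz":0,"claw":0},{"x":0,"y":0.005,"z":0,"rx":0,"ry":0,"rz":0,"claw":0},{"x":0,"y":0.006,"z":0,"rx":0,"ry":0,"rz":0,"claw":0},{"x":0,"y":0.007,"z":0,"rx":0,"ry":0,"rz":0,"claw":0},{"x":0,"y":0.008,"z":0,"rx":0,"ry":0,"rz":0,"claw":0}]'
```

```text
time_s: 13.35
tcp_pos: [0.5286, 0.135, 0.0071]
ee_rot: [[-1.0, 0.015, -0.001], [0.015, 1.0, -0.0], [0.0, -0.0, -1.0]]
wrist_force: [-0.1, -5.2, 2.7]
gripper_width: 0.043
gripper_force: 30.0
time_s: 14.35
tcp_pos: [0.5286, 0.137, 0.0071]
ee_rot: [[-1.0, 0.015, -0.001], [0.015, 1.0, -0.0], [0.0, -0.0, -1.0]]
wrist_force: [-0.2, -5.4, 2.2]
gripper_width: 0.042
gripper_force: 30.0
```

```bash
python3 -m pendant '[{"x":0,"y":0.001,"z":0,"rx":0,"ry":0,"rz":0,"claw":0},{"x":0,"y":0.002,"z":0,"rx":0,"ry":0,"rz":0,"claw":0},{"x":0,"y":0.003,"z":0,"rx":0,"ry":0,"rz":0,"claw":0},{"x":0,"y":0.004,"z":0,"rx":0,"ry":0,"rz":0,"claw":0},{"x":0,"y":0.005,"z":0,"rx":0,"ry":0,"rz":0,"claw":0},{"x":0,"y":0.006,"z":0,"rx":0,"ry":0,"rz":0,"claw":0},{"x":0,"y":0.007,"z":0,"rx":0,"ry":0,"rz":0,"claw":0},{"x":0,"y":0.008,"z":0,"rx":0,"ry":0,"rz":0,"claw":0}]'
python3 -m pendant '[{"x":0,"y":0.001,"z":0,"rx":0,"ry":0,"rz":0,"claw":0},{"x":0,"y":0.002,"z":0,"rx":0,"ry":0,"rz":0,"claw":0},{"x":0,"y":0.003,"z":0,"rx":0,"ry":0,"rz":0,"claw":0},{"x":0,"y":0.004,"z":0,"rx":0,"ry":0,"rz":0,"claw":0},{"x":0,"y":0.005,"z":0,"rx":0,"ry":0,"rz":0,"claw":0},{"x":0,"y":0.006,"z":0,"rx":0,"ry":0,"rz":0,"claw":0},{"x":0,"y":0.007,"z":0,"rx":0,"ry":0,"rz":0,"claw":0},{"x":0,"y":0.008,"z":0,"rx":0,"ry":0,"rz":0,"claw":0}]'
```

```text
time_s: 15.35
tcp_pos: [0.5286, 0.139, 0.0071]
ee_rot: [[-1.0, 0.015, -0.001], [0.015, 1.0, -0.0], [0.001, -0.0, -1.0]]
wrist_force: [-0.4, -6.4, 2.7]
gripper_width: 0.043
gripper_force: 30.0
time_s: 16.35
tcp_pos: [0.5285, 0.14, 0.007]
ee_rot: [[-1.0, 0.015, -0.001], [0.015, 1.0, -0.002], [0.001, -0.002, -1.0]]
wrist_force: [1.8, -8.8, 3.7]
gripper_width: 0.039
gripper_force: 30.0
```

```bash
python3 -m pendant '[{"x":0,"y":0.001,"z":0,"rx":0,"ry":0,"rz":0,"claw":0},{"x":0,"y":0.002,"z":0,"rx":0,"ry":0,"rz":0,"claw":0},{"x":0,"y":0.003,"z":0,"rx":0,"ry":0,"rz":0,"claw":0},{"x":0,"y":0.004,"z":0,"rx":0,"ry":0,"rz":0,"claw":0},{"x":0,"y":0.005,"z":0,"rx":0,"ry":0,"rz":0,"claw":0},{"x":0,"y":0.006,"z":0,"rx":0,"ry":0,"rz":0,"claw":0},{"x":0,"y":0.006,"z":0,"rx":0,"ry":0,"rz":0,"claw":0},{"x":0,"y":0.006,"z":0,"rx":0,"ry":0,"rz":0,"claw":0}]'
```

```text
time_s: 17.35
tcp_pos: [0.5285, 0.14, 0.007]
ee_rot: [[-1.0, 0.016, -0.002], [0.016, 1.0, -0.003], [0.002, -0.003, -1.0]]
wrist_force: [4.8, -14.4, 3.0]
gripper_width: 0.041
gripper_force: 30.0
```

The tray is against the stop: the force climbs while the tool stands still. I unload, release and lift.

```bash
python3 -m pendant '[{"x":0,"y":-0.006,"z":0,"rx":0,"ry":0,"rz":0,"claw":0},{"x":0,"y":-0.006,"z":0,"rx":0,"ry":0,"rz":0,"claw":0.16},{"x":0,"y":-0.006,"z":0,"rx":0,"ry":0,"rz":0,"claw":0.16},{"x":0,"y":-0.006,"z":0,"rx":0,"ry":0,"rz":0,"claw":0.16},{"x":0,"y":-0.006,"z":0.05,"rx":0,"ry":0,"rz":0,"claw":0.16},{"x":0,"y":-0.006,"z":0.15,"rx":0,"ry":0,"rz":0,"claw":0.16},{"x":0,"y":-0.006,"z":0.35,"rx":0,"ry":0,"rz":0,"claw":0.3},{"x":0,"y":-0.006,"z":0.6,"rx":0,"ry":0,"rz":0,"claw":0.6}]'
python3 -m pendant '[{"x":0.12,"y":-0.92,"z":0.08,"rx":0,"ry":0,"rz":-0.4233,"claw":0.6},{"x":0.12,"y":-0.92,"z":0.08,"rx":0,"ry":0,"rz":-0.4233,"claw":0.6},{"x":0.12,"y":-0.92,"z":0.08,"rx":0,"ry":0,"rz":-0.4233,"claw":0.6},{"x":0.12,"y":-0.92,"z":0.08,"rx":0,"ry":0,"rz":-0.4233,"claw":0.6},{"x":0.12,"y":-0.92,"z":0.08,"rx":0,"ry":0,"rz":-0.4233,"claw":0.6},{"x":0.12,"y":-0.92,"z":0.08,"rx":0,"ry":0,"rz":-0.4233,"claw":0.6},{"x":0.12,"y":-0.92,"z":0.08,"rx":0,"ry":0,"rz":-0.4233,"claw":0.6},{"x":0.12,"y":-0.92,"z":0.08,"rx":0,"ry":0,"rz":-0.4233,"claw":0.6}]'
python3 - <<'E'
from h import *
cs=[capture("top"),capture("scene")];V=[]
for c in cs:
    m=np.zeros((420,560),np.uint8)
    for l in("tray","block_a","block_b"):
        for r in regions_of(c,l):
            p=px2w(r["centre"],c,.02)[:2]
            if np.linalg.norm(p-[.556,.196])<.06: m|=r["region"].astype(np.uint8); print(l,r["conf"],p)
    # tray rear face region only partly hidden by lips: compare rear edge
    pts=np.argwhere(m)[:,::-1]
    if len(pts):
        w=np.array([px2w(p,c,.022) for p in pts]);d=w[:,:2]-[.5558,.1913];print("dock x range",np.percentile(d@[.0148,.9999],[.3,99.7]),"y",np.percentile(d@[-.9999,.0148],[.3,99.7]))
im=cs[0];save(im,"top4.png",(90,150,270,290),3.3)
E
```

```text
time_s: 18.35
tcp_pos: [0.5281, 0.1413, 0.1585]
ee_rot: [[-1.0, 0.015, -0.001], [0.015, 1.0, -0.001], [0.001, -0.001, -1.0]]
wrist_force: [1.3, -0.5, 0.1]
gripper_width: 0.307
gripper_force: 0.0
time_s: 19.35
tcp_pos: [0.5589, -0.0885, 0.1779]
ee_rot: [[-0.226, 0.974, 0.001], [0.974, 0.226, 0.0], [-0.0, 0.001, -1.0]]
wrist_force: [0.7, 0.4, 0.6]
gripper_width: 0.598
gripper_force: 0.0
tray 0.45 [0.54198849 0.24854719]
block_a 0.56 [0.52814148 0.24632033]
block_a 0.5 [0.52455121 0.23617928]
block_b 0.56 [0.52814148 0.24632033]
block_b 0.5 [0.52455121 0.23617928]
dock x range [0.03610612 0.06574462] y [-0.00330961  0.04587422]
tray 0.73 [0.55136374 0.19023502]
block_a 0.97 [0.5370716  0.21528809]
block_a 0.93 [0.58788307 0.20779667]
block_b 0.97 [0.5370716  0.21528809]
block_b 0.93 [0.58788307 0.20779667]
dock x range [-0.05272433  0.06705237] y [-0.0473964   0.05400135]
```

View pics/top4.png

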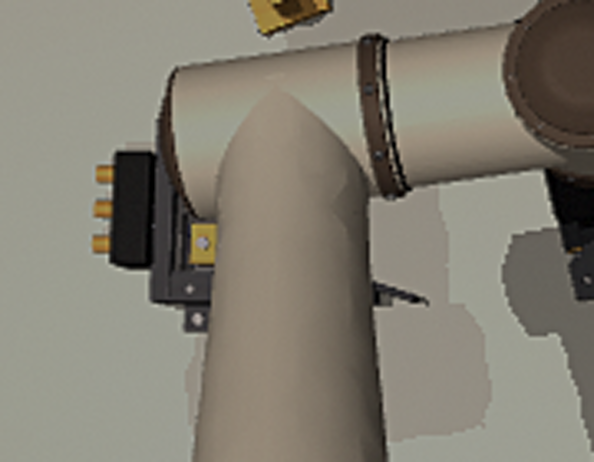

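The top view shows the tray deep in the dock, with a brass block near (203,243), though the arm hides most of it. The scene camera puts the tray's rear at dock x ≈ -53 mm, so it is home. Next, the bar.

```bash
python3 -m pendant '[{"x":0.125,"y":-0.928,"z":0,"rx":0,"ry":0,"rz":0,"claw":0.6},{"x":0.125,"y":-0.928,"z":0,"rx":0,"ry":0,"rz":0,"claw":0.6},{"x":0.125,"y":-0.928,"z":0,"rx":0,"ry":0,"rz":0,"claw":0.6},{"x":0.125,"y":-0.928,"z":0,"rx":0,"ry":0,"rz":0,"claw":0.6},{"x":0.125,"y":-0.928,"z":-0.15,"rx":0,"ry":0,"rz":0,"claw":0.6},{"x":0.125,"y":-0.928,"z":-0.3,"rx":0,"ry":0,"rz":0,"claw":0.6},{"x":0.125,"y":-0.928,"z":-0.36,"rx":0,"ry":0,"rz":0,"claw":0.6},{"x":0.125,"y":-0.928,"z":-0.36,"rx":0,"ry":0,"rz":0,"claw":0.6}]'
python3 - <<'E'
from h import *
s=sense();print(s["tcp_pos"])
c=capture("wrist");save(c,"w5.png",s=1.2)
print(1.2*w2px([*s["tcp_pos"][:2],.044],c))
for r in regions_of(c,"long_bar_center"): print(r["conf"],r["centre"],px2w(r["centre"],c,.014))
E
```

```text
time_s: 20.75
tcp_pos: [0.5897, -0.3205, 0.0863]
ee_rot: [[-0.225, 0.974, -0.002], [0.974, 0.225, 0.0], [0.001, -0.002, -1.0]]
wrist_force: [-0.0, -0.2, 0.2]
gripper_width: 0.6
gripper_force: 0.0
[ 0.58974723 -0.3204618   0.08629481]
[332.92628168 277.10491933]
0.58 [276.3, 186.0] [ 0.58343066 -0.29703011  0.014     ]
```

View pics/w5.png

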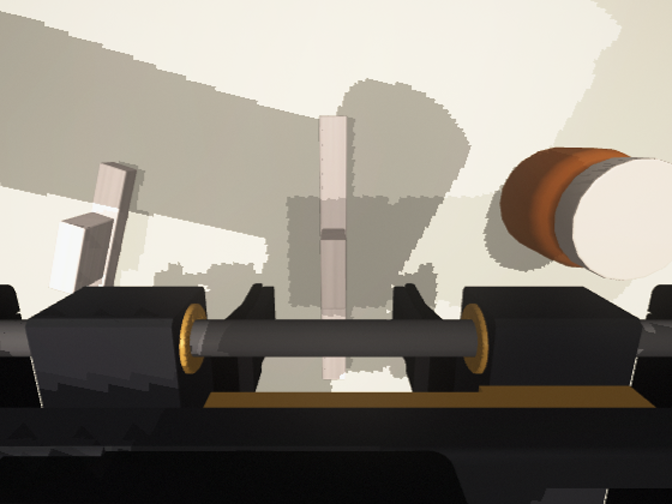

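The grip (rows 238–308, centre about (333,273)) lies right under the TCP projection at (333,277). I descend and grip.

```bash
python3 -m pendant '[{"x":0,"y":0,"z":-0.1,"rx":0,"ry":0,"rz":0,"claw":0.6},{"x":0,"y":0,"z":-0.2,"rx":0,"ry":0,"rz":0,"claw":0.5},{"x":0,"y":0,"z":-0.272,"rx":0,"ry":0,"rz":0,"claw":0.4},{"x":0,"y":0,"z":-0.272,"rx":0,"ry":0,"rz":0,"claw":0.3},{"x":0,"y":0,"z":-0.272,"rx":0,"ry":0,"rz":0,"claw":0},{"x":0,"y":0,"z":-0.272,"rx":0,"ry":0,"rz":0,"claw":0},{"x":0,"y":0,"z":-0.272,"rx":0,"ry":0,"rz":0,"claw":0},{"x":0,"y":0,"z":-0.272,"rx":0,"ry":0,"rz":0,"claw":0}]'
python3 -m pendant '[{"x":0,"y":0,"z":0,"rx":0,"ry":0,"rz":0,"claw":0},{"x":0,"y":0,"z":0,"rx":0,"ry":0,"rz":0,"claw":0},{"x":0,"y":0,"z":0.1,"rx":0,"ry":0,"rz":0,"claw":0},{"x":0,"y":0,"z":0.2,"rx":0,"ry":0,"rz":0,"claw":0},{"x":0,"y":0,"z":0.35,"rx":0,"ry":0,"rz":0,"claw":0},{"x":0,"y":0,"z":0.5,"rx":0,"ry":0,"rz":0,"claw":0},{"x":0,"y":0,"z":0.5,"rx":0,"ry":0,"rz":0,"claw":0},{"x":0,"y":0,"z":0.5,"rx":0,"ry":0,"rz":0,"claw":0}]'
```

```text
time_s: 21.85
tcp_pos: [0.5908, -0.3209, 0.0203]
ee_rot: [[-0.224, 0.974, 0.002], [0.974, 0.224, -0.001], [-0.001, 0.002, -1.0]]
wrist_force: [-0.8, -0.0, 5.0]
gripper_width: 0.153
gripper_force: 30.0
time_s: 22.85
tcp_pos: [0.589, -0.32, 0.1424]
ee_rot: [[-0.224, 0.975, -0.002], [0.975, 0.224, 0.002], [0.002, -0.002, -1.0]]
wrist_force: [0.3, 0.2, -1.9]
gripper_width: 0.157
gripper_force: 30.0
```

```bash
python3 -m pendant '[{"x":-0.068,"y":0.886,"z":0,"rx":0,"ry":0,"rz":0.4233,"claw":0},{"x":-0.068,"y":0.886,"z":0,"rx":0,"ry":0,"rz":0.4233,"claw":0},{"x":-0.068,"y":0.886,"z":0,"rx":0,"ry":0,"rz":0.4233,"claw":0},{"x":-0.068,"y":0.886,"z":0,"rx":0,"ry":0,"rz":0.4233,"claw":0},{"x":-0.068,"y":0.886,"z":0,"rx":0,"ry":0,"rz":0.4233,"claw":0},{"x":-0.068,"y":0.886,"z":0,"rx":0,"ry":0,"rz":0.4233,"claw":0},{"x":-0.068,"y":0.886,"z":0,"rx":0,"ry":0,"rz":0.4233,"claw":0},{"x":-0.068,"y":0.886,"z":0,"rx":0,"ry":0,"rz":0.4233,"claw":0}]'
python3 -m pendant '[{"x":-0.02,"y":0.25,"z":0,"rx":0,"ry":0,"rz":0,"claw":0},{"x":-0.04,"y":0.5,"z":0,"rx":0,"ry":0,"rz":0,"claw":0},{"x":-0.068,"y":0.7,"z":0,"rx":0,"ry":0,"rz":0,"claw":0},{"x":-0.068,"y":0.82,"z":0,"rx":0,"ry":0,"rz":0,"claw":0},{"x":-0.068,"y":0.886,"z":0,"rx":0,"ry":0,"rz":0,"claw":0},{"x":-0.068,"y":0.886,"z":-0.1,"rx":0,"ry":0,"rz":0,"claw":0},{"x":-0.068,"y":0.886,"z":-0.24,"rx":0,"ry":0,"rz":0,"claw":0},{"x":-0.068,"y":0.886,"z":-0.24,"rx":0,"ry":0,"rz":0,"claw":0}]'
python3 - <<'E'
from h import *
s=sense();print(s["tcp_pos"],s["wrist_force"],s["ee_rot"][:,1])
c=capture("wrist");im=c["color"].copy()
# predicted notch (far, y=+57.5..73.5 toward robot) corners in wrist view at z=.038 and bar end
D=np.array([.5555,.192]);X=np.array([.0148,.9999]);Y=np.array([-.9999,.0148])
for x in(-88,-50):
  for y in(57.5,73.5):
    w=D+X*x/1000+Y*y/1000;u=w2px([*w,.038],c);print(x,y,np.round(u*1.2));cv2.circle(im,tuple(int(v) for v in u),3,(255,0,0),1)
c["color"]=im;save(c,"w6.png",s=1.2)
E
```

```text
time_s: 23.85
tcp_pos: [0.5718, -0.099, 0.1421]
ee_rot: [[-1.0, 0.016, -0.004], [0.016, 1.0, 0.0], [0.004, 0.0, -1.0]]
wrist_force: [-0.3, 0.8, -1.3]
gripper_width: 0.16
gripper_force: 30.0
time_s: 24.85
tcp_pos: [0.5537, 0.1207, 0.081]
ee_rot: [[-1.0, 0.018, -0.007], [0.018, 1.0, -0.003], [0.007, -0.004, -1.0]]
wrist_force: [-0.2, 0.3, -1.4]
gripper_width: 0.156
gripper_force: 30.0
[0.55370119 0.12065255 0.08103359] [-0.23693743  0.27245148 -1.38785442] [ 0.01754927  0.99983985 -0.00350809]
-88 57.5 [298. 171.]
-88 73.5 [298. 139.]
-50 57.5 [372. 171.]
-50 73.5 [373. 138.]
```

View pics/w6.png

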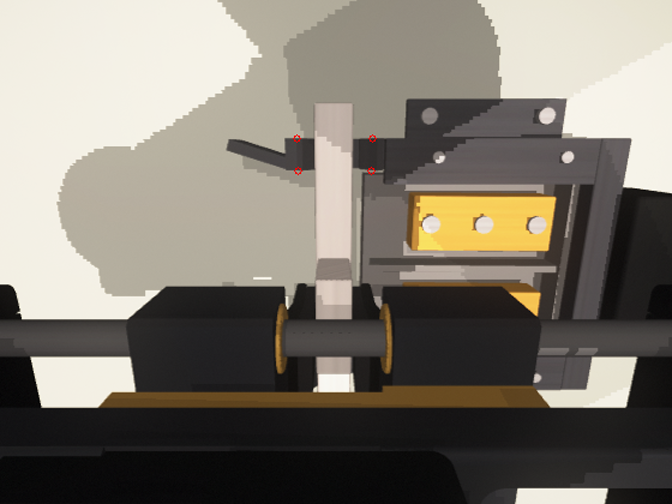

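The notch (cols 302–378, rows 138–171) lies under the bar (cols 315–352). A shift of about 2.5 mm in +y centres it, and both blocks are visible in the tray. I lower it.

```bash
python3 -m pendant '[{"x":0.004,"y":0.01,"z":-0.04,"rx":0,"ry":0,"rz":0,"claw":0},{"x":0.004,"y":0.01,"z":-0.08,"rx":0,"ry":0,"rz":0,"claw":0},{"x":0.004,"y":0.01,"z":-0.11,"rx":0,"ry":0,"rz":0,"claw":0},{"x":0.004,"y":0.01,"z":-0.13,"rx":0,"ry":0,"rz":0,"claw":0},{"x":0.004,"y":0.01,"z":-0.145,"rx":0,"ry":0,"rz":0,"claw":0},{"x":0.004,"y":0.01,"z":-0.155,"rx":0,"ry":0,"rz":0,"claw":0},{"x":0.004,"y":0.01,"z":-0.165,"rx":0,"ry":0,"rz":0,"claw":0},{"x":0.004,"y":0.01,"z":-0.165,"rx":0,"ry":0,"rz":0,"claw":0}]'
```

```text
time_s: 25.9
tcp_pos: [0.5569, 0.1249, 0.0427]
ee_rot: [[-1.0, 0.015, -0.0], [0.015, 1.0, -0.0], [0.0, -0.0, -1.0]]
wrist_force: [-0.5, 0.4, -2.1]
gripper_width: 0.157
gripper_force: 30.0
```

```bash
python3 -m pendant '[{"x":0,"y":0,"z":-0.004,"rx":0,"ry":0,"rz":0,"claw":0},{"x":0,"y":0,"z":-0.008,"rx":0,"ry":0,"rz":0,"claw":0},{"x":0,"y":0,"z":-0.012,"rx":0,"ry":0,"rz":0,"claw":0},{"x":0,"y":0,"z":-0.015,"rx":0,"ry":0,"rz":0,"claw":0},{"x":0,"y":0,"z":-0.018,"rx":0,"ry":0,"rz":0,"claw":0},{"x":0,"y":0,"z":-0.02,"rx":0,"ry":0,"rz":0,"claw":0},{"x":0,"y":0,"z":-0.02,"rx":0,"ry":0,"rz":0,"claw":0},{"x":0,"y":0,"z":-0.02,"rx":0,"ry":0,"rz":0,"claw":0}]'
```

```text
time_s: 26.9
tcp_pos: [0.5571, 0.1249, 0.0378]
ee_rot: [[-1.0, 0.015, 0.0], [0.015, 1.0, 0.0], [-0.0, 0.0, -1.0]]
wrist_force: [0.1, -0.4, -1.4]
gripper_width: 0.155
gripper_force: 30.0
```

```bash
python3 -m pendant '[{"x":-0.004,"y":-0.004,"z":-0.003,"rx":0,"ry":0,"rz":0,"claw":0},{"x":-0.004,"y":-0.004,"z":-0.006,"rx":0,"ry":0,"rz":0,"claw":0},{"x":-0.004,"y":-0.004,"z":-0.008,"rx":0,"ry":0,"rz":0,"claw":0},{"x":-0.004,"y":-0.004,"z":-0.01,"rx":0,"ry":0,"rz":0,"claw":0},{"x":-0.004,"y":-0.004,"z":-0.011,"rx":0,"ry":0,"rz":0,"claw":0},{"x":-0.004,"y":-0.004,"z":-0.012,"rx":0,"ry":0,"rz":0,"claw":0},{"x":-0.004,"y":-0.004,"z":-0.012,"rx":0,"ry":0,"rz":0,"claw":0},{"x":-0.004,"y":-0.004,"z":-0.012,"rx":0,"ry":0,"rz":0,"claw":0}]'
```

```text
time_s: 27.9
tcp_pos: [0.5559, 0.1237, 0.0363]
ee_rot: [[-1.0, 0.014, 0.0], [0.014, 1.0, -0.0], [-0.0, -0.0, -1.0]]
wrist_force: [-4.3, -0.7, 9.0]
gripper_width: 0.159
gripper_force: 30.0
```

The bar has seated: there is 9 N upward at z = 36.3 mm, which is the expected 16 + 20 mm. I release and retract.

```bash
python3 -m pendant '[{"x":0,"y":0,"z":0.004,"rx":0,"ry":0,"rz":0,"claw":0},{"x":0,"y":0,"z":0.004,"rx":0,"ry":0,"rz":0,"claw":0.35},{"x":0,"y":0,"z":0.004,"rx":0,"ry":0,"rz":0,"claw":0.35},{"x":0,"y":0,"z":0.004,"rx":0,"ry":0,"rz":0,"claw":0.35},{"x":0,"y":0,"z":0.004,"rx":0,"ry":0,"rz":0,"claw":0.35},{"x":0,"y":0,"z":0.1,"rx":0,"ry":0,"rz":0,"claw":0.35},{"x":0,"y":0,"z":0.3,"rx":0,"ry":0,"rz":0,"claw":0.35},{"x":0,"y":0,"z":0.5,"rx":0,"ry":0,"rz":0,"claw":0.35}]'
python3 -m pendant '[{"x":0,"y":-0.9,"z":0.2,"rx":0,"ry":0,"rz":0,"claw":0.35},{"x":0,"y":-0.9,"z":0.2,"rx":0,"ry":0,"rz":0,"claw":0.35},{"x":0,"y":-0.9,"z":0.2,"rx":0,"ry":0,"rz":0,"claw":0.35},{"x":0,"y":-0.9,"z":0.2,"rx":0,"ry":0,"rz":0,"claw":0.35},{"x":0,"y":-0.9,"z":0.2,"rx":0,"ry":0,"rz":0,"claw":0.35},{"x":0,"y":-0.9,"z":0.2,"rx":0,"ry":0,"rz":0,"claw":0.35},{"x":0,"y":-0.9,"z":0.2,"rx":0,"ry":0,"rz":0,"claw":0.35},{"x":0,"y":-0.9,"z":0.2,"rx":0,"ry":0,"rz":0,"claw":0.35}]'
python3 - <<'E'
from h import *
c=capture("scene");save(c,"scene7.png",(290,200,530,380),3.3)
D=np.array([.5558,.192]);B=lambda e:[p+[0,0,.016] for p in BAR(170)(e)]
m=mask(c,"long_bar_center",np.array([.5555,.123]),.04)
if m is not None:
    p,i=fit(B,[(c,m)],[.5555,.123,-.015]);d=p[:2]-D;print(i,"dock x,y",d@[.0148,.9999],d@[-.9999,.0148],np.degrees(p[2]))
E
```

```text
time_s: 28.9
tcp_pos: [0.5558, 0.1238, 0.1608]
ee_rot: [[-1.0, 0.015, -0.001], [0.015, 1.0, -0.001], [0.001, -0.001, -1.0]]
wrist_force: [0.8, 0.9, -1.3]
gripper_width: 0.352
gripper_force: 0.0
time_s: 29.9
tcp_pos: [0.556, -0.1001, 0.2095]
ee_rot: [[-1.0, 0.013, -0.001], [0.013, 1.0, 0.0], [0.001, 0.0, -1.0]]
wrist_force: [-0.0, -0.2, -0.2]
gripper_width: 0.35
gripper_force: 0.0
0.1184823268951829 dock x,y -0.07212364578891726 0.009522429439041738 13.574436503869498
```

View pics/scene7.png

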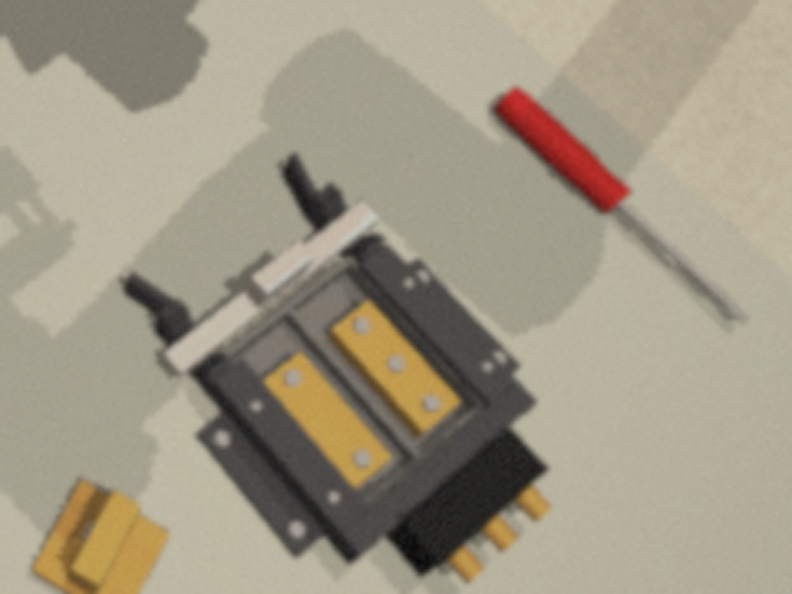

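The bar spans both notches, from (165,365) to (378,212), grip up. The tray is home with both blocks in it, and the robot is clear. I hand the job in.

```bash
python3 -c "
from station import *
print(finish_job())"
```

```text
the job is handed in; nothing more can be done
None
```

I handed the job in at about 30 s. The tray is home against the stop with both blocks in it, the long bar is released and seated in both notches, and I moved nothing else; these are my own camera and force checks, as the hand-in returned no verdict.

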